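# Check an eyepiece for dust over the inspection lamp

### The job

Draw the wider of the two eyepieces up out of its slanting tube on the stereo microscope and, without putting it down on the bench, the lamp or the microscope base, turn it upright (eye end up) and hold it with its lower end about five centimetres above the window of the round lamp, centred over it, so that the light shines up through it. Finish while still holding it there, still and upright in the gripper; leave the slim eyepiece in its tube and the slide box, tumbler and note block where they are.

Things in the scene. Friction and masses are not known exactly. Their poses are not given: they have to be found in the camera images.
- wide_eyepiece: Eyepiece to take, black, about 0.13 kg: steel barrel 30 dia x 34 mm in the tube (about 1 mm play, nothing locks it), above it a cylindrical grip ring 44 dia x 36 mm, then a rubber eyecup 36 dia x 10 mm. In the left or right tube. Origin on its axis at the shoulder between barrel and ring, which rests on the tube rim; z along the axis towards the eye end (ring z 0 to 36 mm, eyecup to 46 mm).
- wide_eyepiece_foot (a point): Centre of the lower end face of the wide eyepiece's barrel, 34 mm below the shoulder along its axis.
- slim_eyepiece: The other eyepiece, in the other tube, to be left alone: same barrel, but its grip ring is only 36 mm in diameter and 24 mm long, with an eyecup 33 mm in diameter up to 34 mm above the shoulder. Origin at the shoulder, z towards the eye end.
- tubes: The pair of grey eyepiece tubes on the microscope head, fixed: 41 mm outer diameter, bore 31.8 mm wide and 40 mm deep, axes parallel and 66 mm apart. Origin midway between the two rims, in their plane; z outward along the tube axes (40 degrees from vertical, leaning to the user's side, towards the robot); y from the right tube to the left.
- scope: White stereo microscope, fixed. Base 260 x 200 x 35 mm; origin at its underside centre; x from the user's side to the column, y left, z up; turned up to 23 degrees either way. Head 100 x 110 mm, top 233 mm above the bench; column at x = +100 mm, top 258 mm; the middle of the tube rims is at (-85, 0, 275) mm in this frame.
- lamp: Round grey inspection lamp lying on the bench, fixed: 112 mm in diameter, 30 mm high, a white window 84 mm across in its top. Origin at the centre of its underside. It may be left or right of the microscope.
- lamp_window (a point): Centre of the lamp's window, on its top face, 30 mm above the bench.
- slide_box: Loose grey box for slides, 172 x 87 x 35 mm, lying on the bench on the other side of the microscope from the lamp; leave alone. Origin under its centre.
- tumbler: Loose orange tumbler, 76 mm in diameter, 100 mm high, on the bench to the left of the microscope and farther back; leave alone. Origin under its centre.
- notes: Loose pale block of sticky notes, 75 x 75 x 20 mm, on the bench between robot and microscope; leave alone. Origin under its centre.
Mind the look-alikes: they are no part of the job. What is shaped like the wide_eyepiece but purple or yellow is not meant.

How it is judged:
By the outcome, as a careful person would: the job done as asked, in the order asked, and still so for the second after the job is handed in, while the arm keeps its last pose, push and grip.
It also fails if it takes over 32 s, if anything falls off the work surface, if the arm or the gripper's body presses on something with over 40 N, if the wrist force passes 120 N, or if a joint passes its speed limit or range.

### The arm

A 6-joint arm with a two-finger parallel gripper is mounted at the origin on the work surface. World frame = base frame: x ahead of the robot, y to its left, z up, the work surface at z = 0. Lengths are in m, angles in rad, forces in N, time in s.
With the tool pointing down it reaches from about 0.275 to 0.75 m from the base axis. Payload 10.2 kg.
Tool frame: the origin (TCP) lies midway between the tips of the shut fingers; the grasp point (between the pads) lies 19 mm behind it; z points along the fingers, y is the line along which they close (so a half turn about z gives the same grasp; the last joint's range is limited). The gripper opens to 85 mm and grips with 20 to 120 N. Pads are 22 mm wide; open, the fingers measure 114 mm over their backs; the gripper's body (76 mm by 85 mm) begins 54 mm behind the grasp point. The pads swing forward as they close: fully open they stand 13 mm farther back than shut.
Start: joints at [-1.362, 0.313, 1.498, -0, 1.331, -0.223], TCP at [0.22, -0.477, 0.231] pointing down, gripper open.
Joint ranges: [-2.94, 2.94], [-0.97, 2.17], [0.19, 2.56], [-1.23, 4.37], [0.02, 3.11], [-2.88, 2.88]. Speed limits (rad/s): [2.39, 2.39, 3.01, 3.14, 3.14, 3.14].

### API

Orientations are given as a unit quaternion [x, y, z, w].
In Python, from station import sensors, viewer, workorder gives the robot as it stands.
- The arm moves only by the shell command python3 -m inch 'ROWS' [FORCE]. ROWS is a JSON object of lists of equal length, an entry for each row: "jaw": the opening, from -1 (shut) to 1 (fully open); "translation": the shift along the tool's x, y, z as a fraction of full scale, a list of three; "spin": the turn about the tool's z as a fraction of full scale. In form: {"jaw": [jaw, ...], "translation": [[tx, ty, tz], ...], "spin": [spin, ...]}. A call has 1 to 10 rows; each row is the pose to reach, as a shift and turn from the pose commanded when the call began, along the tool's axes at that moment; what a row does not reach only later rows make up. Full scale, the value 1, is 50 cm for a shift and pi/4 rad for a turn. A row lasts 1/12 s, in which the tool goes at most 41.7 mm and 7.16 degrees, less where a joint would pass 70% of its speed; a pose out of reach is approached as far as the arm can. A call with a number of a shift or a turn outside -1 to 1 is refused whole. A call with a gripper value outside its range is refused whole. The fingers move at their own pace and stop on an object; FORCE is the grip in N (left out, the last holds). Time passes only in rows, so rows that repeat a pose let the fingers close. It gives the time, the measured TCP pose, the force, the opening and the grip force at its end, in the units of the state.
- sensors.get_obs(): the state, without advancing time (a new reading comes with each control period).
- viewer.get_image(name): name is "scene" or "top" or "wrist"; returns a dict with "pixels" (384x512x3 uint8, red, green, blue), "depth" (384x512 float32, m along the optical axis (not along the pixel's ray), 0 where there is no reading), "mtx" (3x3 intrinsics, pixels), "origin" and "attitude" of the camera in the world. Camera axes: x right, y up, looking along -z (the intrinsics and any distortion apply to the point x, -y, -z); pixel columns grow to the right and rows downward; lengths in m; the calibration is good to about 2 mm. A picture is of the moment at which its call begins.
- workorder.hand_in(): hands the job in; it is judged then, once.
The state is a dict: "time": time; "joints": joint angles; "qd": joint speeds; "joint_torque": joint torques, N m; "tool_pos": TCP position; "tool_rot": TCP orientation; "contact_force": force on the tool from outside, world axes, zero at the start; "wrist_torque": the same for the moment, N m; "grip_width": opening from 0.0 (shut) to 1.0 (fully open); "finger_force": force on a finger pad.
Only numpy, scipy, OpenCV 4.12 (cv2) and the standard library are available. Lean on these libraries where they do the work, as an engineer would, in place of code of your own. Each camera call takes 0.05 s, during which the arm holds its last target. There are 200 camera calls.

## Working session

There is one attempt and no reset: what is moved stays moved. The work goes in short steps, Python scripts to look and compute and a shell command to move; the robot and the scene stay as the last step left them, time stands still between calls to the robot, and variables do not carry over. Pictures are saved under pics/ and viewed, at most 10 in all, crops included, and the job is handed in when it is done.

```bash
mkdir -p pics; cat > h.py <<'E'
import numpy as np, cv2
from scipy.spatial.transform import Rotation as R
from station import sensors, viewer, workorder
def grab(n):
    im=viewer.get_image(n); np.savez(f'/tmp/{n}.npz',**im)
    return im
def load(n): return dict(np.load(f'/tmp/{n}.npz'))
def rot(im):
    a=np.array(im['attitude']); return a if a.shape==(3,3) else R.from_quat(a).as_matrix()
def cloud(im):
    h,w=im['depth'].shape; u,v=np.meshgrid(np.arange(w),np.arange(h)); K=im['mtx']; d=im['depth']
    p=np.stack([(u-K[0,2])/K[0,0]*d,-(v-K[1,2])/K[1,1]*d,-d],-1)
    P=p@rot(im).T+im['origin']; P[d==0]=np.nan; return P
def save(im,f,box=None,s=1):
    p=im['pixels'][:,:,::-1]
    if box: p=p[box[1]:box[3],box[0]:box[2]]
    cv2.imwrite(f,cv2.resize(p,None,fx=s,fy=s,interpolation=cv2.INTER_CUBIC))
E
python3 - <<'E'
from h import *
o=sensors.get_obs(); print({k:np.round(v,3) for k,v in o.items()}); print(R.from_quat(o['tool_rot']).as_matrix().round(3))
a=grab('scene');b=grab('top')
for i in(a,b): print(i['origin'],i['attitude'],i['mtx'].tolist(),i.keys())
save(a,'pics/scene.png');save(b,'pics/top.png')
E
```

```text
{'time': np.float64(0.0), 'joints': array([-1.362,  0.313,  1.498, -0.   ,  1.331, -0.223]), 'qd': array([ 0.   , -0.   , -0.001, -0.001,  0.001, -0.001]), 'joint_torque': array([ 0.0000e+00, -4.1226e+01, -2.5974e+01, -0.0000e+00,  4.0000e-03,
       -0.0000e+00]), 'tool_pos': array([ 0.22 , -0.477,  0.231]), 'tool_rot': array([ 0.977,  0.214,  0.   , -0.001]), 'contact_force': array([ 0.283, -0.295,  0.796]), 'wrist_torque': array([-0.015,  0.028,  0.024]), 'finger_force': np.float64(0.0), 'grip_width': np.float64(1.001)}
[[ 0.908  0.418 -0.   ]
 [ 0.418 -0.908  0.001]
 [ 0.    -0.001 -1.   ]]
[1.32360295 0.57332041 0.76777189] [0.22304959 0.44543914 0.76294592 0.4120029 ] [[362.25495852059504, 0.0, 256.7310488167891], [0.0, 362.25495852059504, 184.5895746015016], [0.0, 0.0, 1.0]] dict_keys(['pixels', 'depth', 'mtx', 'origin', 'attitude'])
[0.34062628 0.00388965 1.3569269 ] [-0.05641568  0.05521328  0.70942972 -0.70034151] [[496.1069699283829, 0.0, 249.13950047946895], [0.0, 496.1069699283829, 193.01678345738836], [0.0, 0.0, 1.0]] dict_keys(['pixels', 'depth', 'mtx', 'origin', 'attitude'])
```

View pics/scene.png

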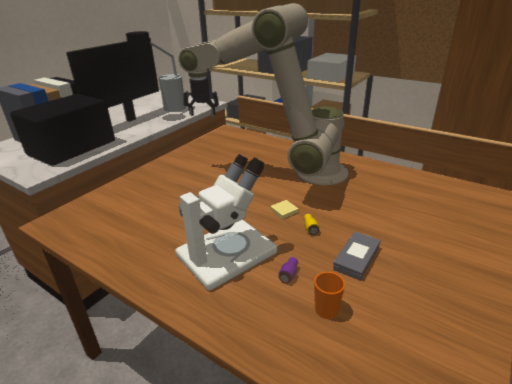

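View pics/top.png

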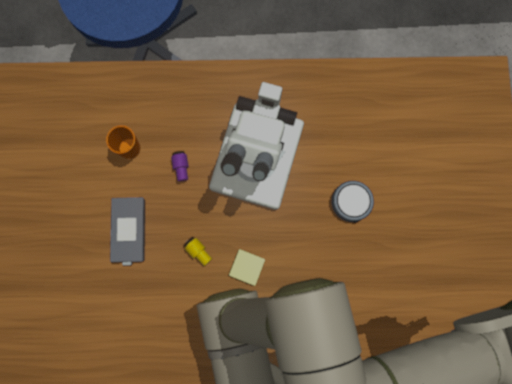

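```bash
python3 - <<'E'
from h import *
b=load('top');P=cloud(b); px=b['pixels'].astype(int)
save(b,'pics/topc.png',(190,70,320,220),5)
for u,v in[(353,201),(233,158),(263,165),(268,90),(262,135),(247,266),(285,190),(400,250)]: print(u,v,P[v,u].round(3))
# lamp window: bright low-sat blob
m=((px.min(2)>150)&(np.abs(P[...,2]-.03)<.012)).astype(np.uint8); 
n,l,s,c=cv2.connectedComponentsWithStats(m)
for i in range(1,n):
    if s[i,4]>150:
        q=P[l==i]; print('white',c[i],s[i],((q.min(0)+q.max(0))/2).round(4),(q.max(0)-q.min(0)).round(3))
# eyepieces: dark and high
m=((px.max(2)<110)&(P[...,2]>.265)&(P[...,0]<.65)&(P[...,0]>.3)).astype(np.uint8)
n,l,s,c=cv2.connectedComponentsWithStats(m)
for i in range(1,n):
    if s[i,4]>60:
        q=P[l==i]; print('dark',c[i],s[i],q.mean(0).round(4),q.min(0).round(3),q.max(0).round(3))
E
```

```text
353 201 [ 0.526 -0.275  0.031]
233 158 [0.584 0.038 0.313]
263 165 [ 0.571 -0.026  0.299]
268 90 [ 0.758 -0.042  0.256]
262 135 [ 0.657 -0.027  0.232]
247 266 [0.357 0.013 0.018]
285 190 [ 0.564 -0.094  0.003]
400 250 [ 0.395 -0.403  0.001]
white [278.58371041 169.32773109] [ 246  119   57   88 1547] [ 0.637  -0.0654  0.0319] [0.244 0.158 0.02 ]
white [353.46502058 200.08641975] [339 185  30  31 729] [ 0.5294 -0.2768  0.0309] [0.083 0.081 0.019]
white [126.02600473 228.93380615] [117 218  19  23 423] [0.4587 0.3346 0.0349] [0.06  0.051 0.014]
dark [232.30753968 161.625     ] [221 145  23  32 504] [0.5787 0.0403 0.3014] [0.547 0.017 0.265] [0.625 0.065 0.323]
dark [261.45052083 167.53645833] [252 155  21  27 384] [ 0.5666 -0.0231  0.2925] [ 0.537 -0.048  0.265] [ 0.601 -0.002  0.314]
dark [303.51639344 288.17759563] [265 278  83  24 732] [ 0.3174 -0.0701  0.6491] [ 0.3   -0.132  0.601] [ 0.331 -0.017  0.675]
```

View pics/topc.png

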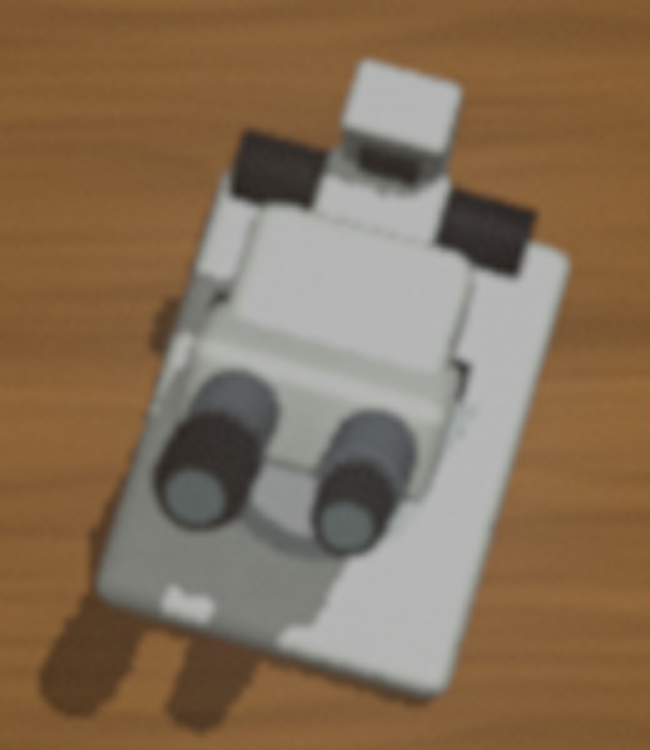

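```bash
cat >> h.py <<'E'
def ray(im,u,v,z):
    K=im['mtx']; d=rot(im)@np.array([(u-K[0,2])/K[0,0],-(v-K[1,2])/K[1,1],-1]); o=np.array(im['origin'])
    return o+d*(z-o[2])/d[2]
E
python3 - <<'E'
from h import *
b=load('top');P=cloud(b)
f=lambda x,y,z: ray(b,190+(x-2)/5,70+(y-2)/5,z)
FL,FR,BR=f(97,590,.035),f(437,695,.035),f(570,260,.035)
print(FL,FR,BR,np.linalg.norm(FL-FR),np.linalg.norm(BR-FR))
d=FL-FR; print('yaw front',np.degrees(np.arctan2(-d[0],d[1]))); d=BR-FR; print('yaw side',np.degrees(np.arctan2(d[1],d[0])))
ctr=(FL+BR)/2; print('centre',ctr)
Kz=.275+.046*np.cos(np.radians(40)); Sz=.275+.034*np.cos(np.radians(40))
W=f(195,497,Kz);S=f(346,523,Sz);print(W,S,Kz,Sz)
psi=np.radians(-15)
for psi in np.radians([-12,-14,-15,-16,-18]):
  X=np.array([np.cos(psi),np.sin(psi),0]);Y=np.array([-np.sin(psi),np.cos(psi),0]);Z=np.array([0,0,1])
  s,c=np.sin(np.radians(40)),np.cos(np.radians(40)); u=-s*X+c*Z
  print(np.degrees(psi),'mid from W',W-.046*u-.033*Y,'S',S-.034*u+.033*Y,'base',np.r_[ctr[:2],0]-.085*X+.275*Z)
E
```

```text
[0.56755025 0.11312217 0.035     ] [ 0.50796353 -0.06944421  0.035     ] [ 0.74896178 -0.14806845  0.035     ] 0.19204442118602463 0.25349936112185584
yaw front -18.075844693860777
yaw side -18.068605790937294
centre [ 0.65825601 -0.01747314  0.035     ]
[0.56037837 0.04817086 0.31023804] [ 0.54993534 -0.01685041  0.30104551] 0.310238044383473 0.30104551106604527
-12.000000000000002 mid from W [0.58243938 0.00974441 0.275     ] S [0.57817362 0.0108846  0.275     ] base [5.75113467e-01 1.99355171e-04 2.75000000e-01]
-14.0 mid from W [0.58108488 0.0089979  0.275     ] S [0.57912436 0.0098822  0.275     ] base [0.57578088 0.00309022 0.275     ]
-14.999999999999998 mid from W [0.58039806 0.00864249 0.275     ] S [0.57958646 0.00936871 0.275     ] base [0.57615232 0.00452648 0.275     ]
-16.0 mid from W [0.57970515 0.00829912 0.275     ] S [0.58003953 0.00884723 0.275     ] base [0.57654877 0.00595604 0.275     ]
-18.0 mid from W [0.57830187 0.00764891 0.275     ] S [0.58091803 0.00778096 0.275     ] base [0.57741621 0.00879331 0.275     ]
```

```bash
python3 -m inch '{"jaw":[0.3,0.3,0.3,0.3,0.3,0.3,0.3,0.3,0.3,0.3],"translation":[[0.65,-0.39,-0.34],[0.65,-0.39,-0.34],[0.65,-0.39,-0.34],[0.65,-0.39,-0.34],[0.65,-0.39,-0.34],[0.65,-0.39,-0.34],[0.65,-0.39,-0.34],[0.65,-0.39,-0.34],[0.65,-0.39,-0.34],[0.65,-0.39,-0.34]],"spin":[0.93,0.93,0.93,0.93,0.93,0.93,0.93,0.93,0.93,0.93]}' 20
cat > t.py <<'E'
from h import *
import sys
def go(tgt,psi):  # prints tool-axis shift in full-scale units and spin
    o=sensors.get_obs(); M=R.from_quat(o['tool_rot']).as_matrix()
    yaw=np.degrees(np.arctan2(M[1,0],M[0,0])); 
    print('t',round(o['time'],2),'pos',o['tool_pos'].round(4),'yaw',yaw.round(2),'tilt',np.degrees(np.arccos(-M[2,2])).round(2),'F',o['contact_force'].round(1),'grip',round(o['grip_width'],3),round(o['finger_force'],1))
    print('shift',((np.array(tgt)-o['tool_pos'])@M/.5).round(4),'spin',((yaw-psi)/45).round(4))
if __name__=='__main__': go([float(a) for a in sys.argv[1:4]],float(sys.argv[4]))
E
python3 t.py .575 .044 .40 -17
```

```text
time: 0.93
tool_pos: [0.4279, -0.1705, 0.3973]
tool_rot: [0.989, -0.149, -0.0, -0.0]
contact_force: [1.4, -1.6, 0.6]
grip_width: 0.652
finger_force: 0.0
t 0.93 pos [ 0.4279 -0.1705  0.3973] yaw -17.12 tilt 0.01 F [ 1.4 -1.6  0.6] grip 0.652 0.0
shift [ 0.1549 -0.4967 -0.0053] spin -0.0026
```

```bash
python3 -m inch '{"jaw":[0.3,0.3,0.3,0.3,0.3,0.3,0.3,0.3],"translation":[[0.155,-0.497,-0.005],[0.155,-0.497,-0.005],[0.155,-0.497,-0.005],[0.155,-0.497,-0.005],[0.155,-0.497,-0.005],[0.155,-0.497,-0.005],[0.155,-0.497,-0.005],[0.155,-0.497,-0.005]],"spin":[0,0,0,0,0,0,0,0]}'
python3 t.py .575 .044 .40 -17
python3 - <<'E'
from h import *
w=grab('wrist'); save(w,'pics/w1.png',None,1.5); o=sensors.get_obs()
M=R.from_quat(o['tool_rot']).as_matrix(); print(w['origin'],((w['origin']-o['tool_pos'])@M).round(4),(M.T@rot(w)).round(3))
E
```

```text
time: 1.6
tool_pos: [0.5754, 0.0446, 0.3977]
tool_rot: [0.989, -0.147, -0.001, -0.0]
contact_force: [-0.1, 1.6, 0.2]
grip_width: 0.649
finger_force: 0.0
t 1.6 pos [0.5754 0.0446 0.3977] yaw -16.9 tilt 0.12 F [-0.1  1.6  0.2] grip 0.649 0.0
shift [-0.0005  0.0013 -0.0047] spin 0.0022
[0.65359695 0.0199908  0.54039065] [ 0.0819 -0.0011 -0.1424] [[ 0.001  0.948  0.318]
 [ 1.    -0.001 -0.001]
 [-0.001  0.318 -0.948]]
```

View pics/w1.png

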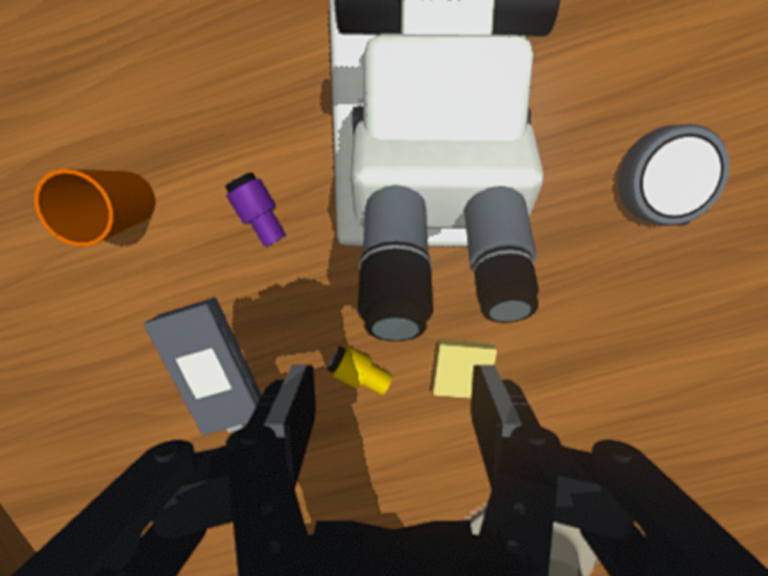

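```bash
python3 - <<'E'
from h import *
w=load('wrist');P=cloud(w);px=w['pixels'].astype(int)
W=ray(w,263.2,217.9,.3102);S=ray(w,341.2,206,.3010);print('W',W,P[218,263],'S',S,P[206,341])
psi=-np.pi*17/180
def fr(p):
  p=np.radians(p);X=np.array([np.cos(p),np.sin(p),0]);Y=np.array([-np.sin(p),np.cos(p),0]);return X,Y,-np.sin(np.radians(40))*X+np.array([0,0,np.cos(np.radians(40))])
for p in(-16,-17,-18):
  X,Y,u=fr(p);print(p,'mid',W-.046*u-.033*Y,S-.034*u+.033*Y)
a=ray(w,337/1.5,242/1.5,.035);c=ray(w,332/1.5,40/1.5,.035);print('edge yaw',np.degrees(np.arctan2(*(c-a)[1::-1])),a)
# ring points: fit in scope frame
X,Y,u=fr(-17); mid=np.array([.579,.0083,.275]); v=np.cross(u,Y)
Q=np.stack([(P-mid)@Y,(P-mid)@v,(P-mid)@u],-1)
for nm,y0,z0,z1,r in(('wide',.033,.006,.030,.022),('slim',-.033,.004,.020,.018),('tubeL',.033,-.04,-.006,.0205),('tubeR',-.033,-.04,-.006,.0205)):
  m=(abs(Q[...,0]-y0)<.03)&(abs(Q[...,1])<.035)&(Q[...,2]>z0)&(Q[...,2]<z1); q=Q[m]
  A=np.c_[2*q[:,:2],np.ones(len(q))];s=np.linalg.lstsq(A,(q[:,:2]**2).sum(1),rcond=None)[0]
  print(nm,m.sum(),'c',s[:2].round(4),'r',np.sqrt(s[2]+s[:2]@s[:2]).round(4))
m=((px.min(2)>180)&(np.abs(P[...,2]-.03)<.006)&(P[...,1]<-.2)).astype(np.uint8); M=cv2.moments(m,True)
print('lamp',ray(w,M['m10']/M['m00'],M['m01']/M['m00'],.03),M['m00'])
E
```

```text
W [0.55965812 0.04694072 0.3102    ] [0.56075309 0.04680141 0.31297574] S [ 0.54688257 -0.0198136   0.301     ] [ 0.5479852  -0.01925691  0.30336128]
-16 mid [0.5789849  0.00706897 0.27496196] [0.57698676 0.00588405 0.27495449]
-17 mid [0.5782861  0.00673775 0.27496196] [0.57743066 0.00535474 0.27495449]
-18 mid [0.57758162 0.00641877 0.27496196] [0.57786526 0.00481777 0.27495449]
edge yaw -17.825040509984355 [0.56877622 0.1123624  0.035     ]
wide 1151 c [0.0313 0.0007] r 0.0215
slim 606 c [-0.0347  0.001 ] r 0.0177
tubeL 1161 c [0.0311 0.0002] r 0.02
tubeR 1204 c [-0.0348  0.0005] r 0.02
lamp [ 0.52716241 -0.27900071  0.03      ] 2003.0
```

```bash
python3 -m inch '{"jaw":[0.3,0.3,0.3,0.3,0.3,0.3,0.3,0.3],"translation":[[0,0.005,0.06],[0,0.005,0.12],[0,0.005,0.17],[0,0.005,0.21],[0,0.005,0.24],[0,0.005,0.257],[0,0.005,0.257],[0,0.005,0.257]],"spin":[0.01,0.01,0.01,0.01,0.01,0.01,0.01,0.01]}'
python3 t.py .5746 .0423 .269 -17.4
python3 - <<'E'
from h import *
w=grab('wrist'); save(w,'pics/w2.png',None,1.5)
E
```

```text
time: 2.32
tool_pos: [0.5737, 0.0391, 0.2714]
tool_rot: [0.988, -0.153, 0.0, 0.0]
contact_force: [0.6, 0.0, 0.1]
grip_width: 0.653
finger_force: 0.0
t 2.32 pos [0.5737 0.0391 0.2714] yaw -17.62 tilt 0.05 F [0.6 0.  0.1] grip 0.653 0.0
shift [-0.0003 -0.0067  0.0048] spin -0.0049
```

View pics/w2.png

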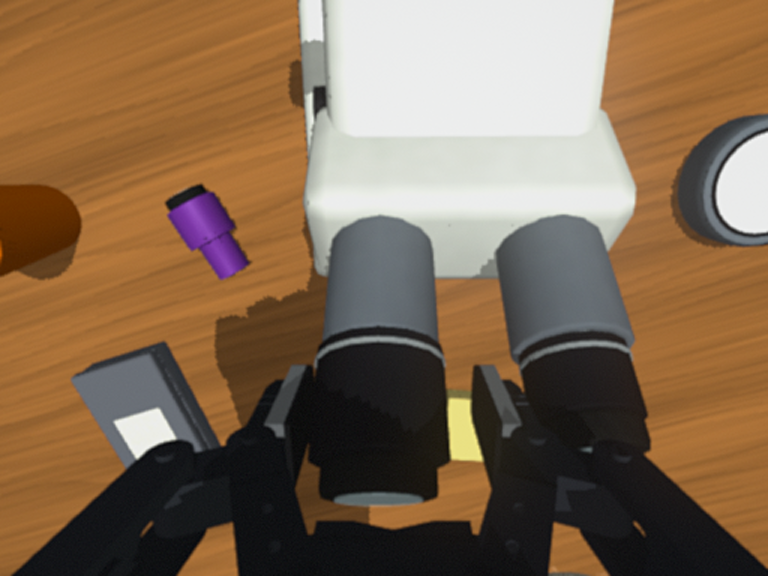

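```bash
python3 -m inch '{"jaw":[0.3,0.3,0.0,-0.3,-0.5,-0.5,-0.5,-0.5,-0.5],"translation":[[0,-0.007,0.005],[0,-0.007,0.005],[0,-0.007,0.005],[0,-0.007,0.005],[0,-0.007,0.005],[0,-0.007,0.005],[0,-0.007,0.005],[0,-0.007,0.005],[0,-0.007,0.005]],"spin":[0,0,0,0,0,0,0,0,0]}' 60
python3 t.py .5746 .0423 .269 -17.4
```

```text
time: 3.12
tool_pos: [0.575, 0.0433, 0.2687]
tool_rot: [0.988, -0.153, 0.001, -0.0]
contact_force: [-1.2, 1.3, 6.0]
grip_width: 0.504
finger_force: 60.7
t 3.12 pos [0.575  0.0433 0.2687] yaw -17.55 tilt 0.06 F [-1.2  1.3  6. ] grip 0.504 60.7
shift [-0.0001  0.0022 -0.0006] spin -0.0034
```

```bash
python3 -m inch '{"jaw":[-0.5,-0.5,-0.5,-0.5,-0.5,-0.5,-0.5,-0.5],"translation":[[-0.008,0,-0.01],[-0.016,0,-0.019],[-0.024,0,-0.029],[-0.032,0,-0.038],[-0.04,0,-0.048],[-0.04,0,-0.048],[-0.04,0,-0.048],[-0.04,0,-0.048]],"spin":[0,0,0,0,0,0,0,0]}'
python3 t.py .5551 .0491 .2927 -17.5
python3 - <<'E'
from h import *
w=grab('wrist'); save(w,'pics/w3.png',None,1.5)
E
```

```text
time: 3.78
tool_pos: [0.5557, 0.0493, 0.2922]
tool_rot: [0.988, -0.153, -0.0, -0.0]
contact_force: [0.3, -0.2, 2.0]
grip_width: 0.497
finger_force: 60.9
t 3.78 pos [0.5557 0.0493 0.2922] yaw -17.56 tilt 0.0 F [ 0.3 -0.2  2. ] grip 0.497 60.9
shift [-0.001   0.0008 -0.001 ] spin -0.0012
```

View pics/w3.png

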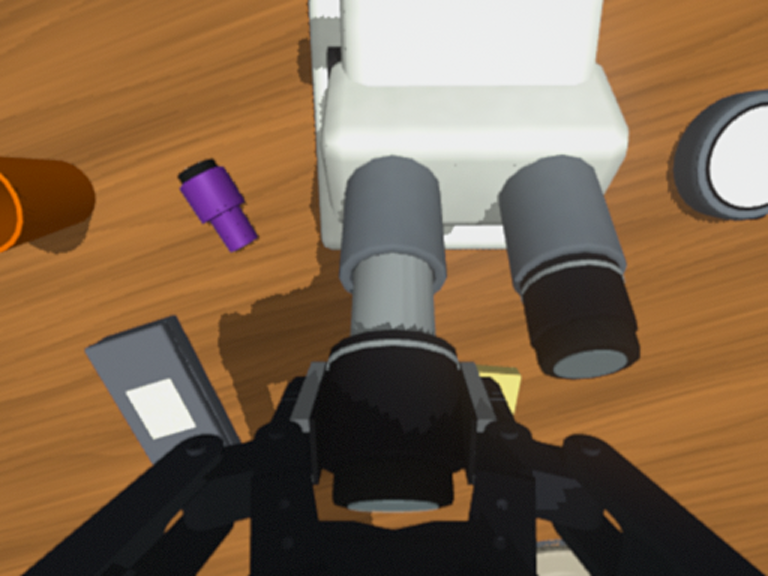

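```bash
python3 -m inch '{"jaw":[-0.5,-0.5,-0.5,-0.5,-0.5,-0.5,-0.5,-0.5,-0.5,-0.5],"translation":[[0,0,0],[0.006,0,-0.007],[0.012,0,-0.014],[0.02,0,-0.021],[0.028,0,-0.028],[0.036,0,-0.033],[0.044,0,-0.038],[0.053,0,-0.041],[0.062,0,-0.044],[0.062,0,-0.044]],"spin":[0,0,0,0,0,0,0,0,0,0]}' 25
python3 t.py .5851 .0402 .3147 -17.5
python3 - <<'E'
from h import *
w=grab('wrist'); save(w,'pics/w4.png',None,1.5)
E
```

```text
time: 4.67
tool_pos: [0.5842, 0.0404, 0.3124]
tool_rot: [0.988, -0.152, -0.004, -0.0]
contact_force: [-6.6, 2.8, -4.9]
grip_width: 0.5
finger_force: 62.2
t 4.67 pos [0.5842 0.0404 0.3124] yaw -17.54 tilt 0.47 F [-6.6  2.8 -4.9] grip 0.5 62.2
shift [ 0.0018 -0.0001 -0.0047] spin -0.0008
```

View pics/w4.png

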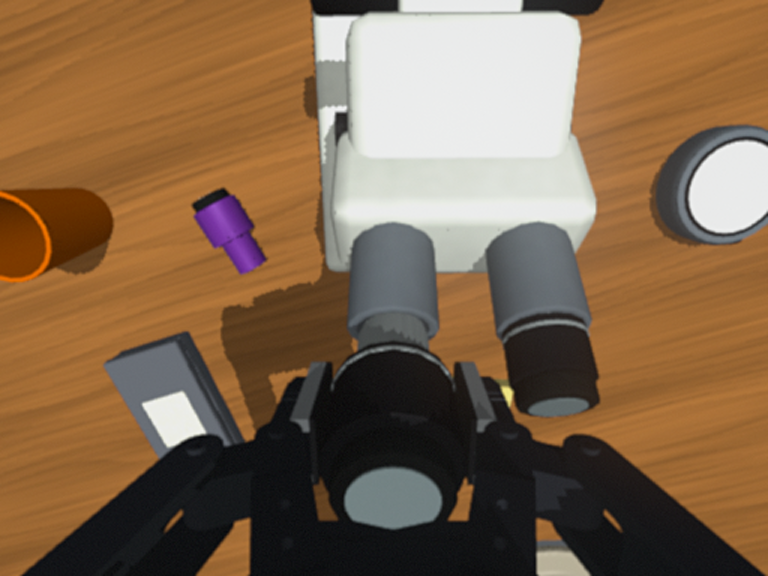

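```bash
cat > tilt.py <<'E'
from h import *
from scipy.optimize import least_squares
def tilt(w,save_d=None):
    # lens plane and barrel/ring in tool frame
    o=sensors.get_obs(); M=R.from_quat(o['tool_rot']).as_matrix()
    T=(cloud(w)-o['tool_pos'])@M   # tool frame; z down
    px=w['pixels'].astype(int)
    lens=(px.min(2)>95)&(abs(T[...,1])<.02)&(abs(T[...,0])<.05)&(T[...,2]<-.02)&(T[...,2]>-.08)
    lens=cv2.erode(lens.astype(np.uint8),np.ones((3,3)))>0
    q=T[lens]; c=np.median(q,0); q=q[np.linalg.norm(q-c,axis=1)<.014]; c=q.mean(0)
    n=np.linalg.svd(q-c)[2][2]; n*=-np.sign(n[2])
    print('lens n',len(q),'centre',c.round(4),'axis',n.round(3),'tilt x,y deg',np.degrees(np.arctan2(n[:2],-n[2])).round(1))
    return T,lens
if __name__=='__main__':
    w=grab('wrist'); T,l=tilt(w)
    px=w['pixels'].astype(int)
    ring=(px.max(2)<75)&(abs(T[...,1])<.019)&(T[...,0]>.0)&(T[...,0]<.05)&(T[...,2]<.02)&(T[...,2]>-.05)
    q=T[ring]
    def f(p):
        a=np.array([p[0],p[1],-1]);a/=np.linalg.norm(a); d=q-[p[2],p[3],-.019]
        return np.linalg.norm(np.cross(d,a),axis=1)-.022
    s=least_squares(f,[0,0,0,0],loss='soft_l1',f_scale=.001); print('ring',len(q),np.degrees(np.arctan(s.x[:2])).round(1),s.x[2:].round(4),'rms',np.sqrt((f(s.x)**2).mean()).round(4))
E
python3 tilt.py
```

```text
lens n 1697 centre [-0.0078  0.0008 -0.0483] axis [-0.155 -0.003 -0.988] tilt x,y deg [-8.9 -0.2]
ring 6370 [-16.4  -0.9] [-0.006   0.0009] rms 0.0022
```

```bash
cat > tilt2.py <<'E'
from tilt import *
w=grab('wrist'); T,l=tilt(w); px=w['pixels'].astype(int)
q0=T[l]; c=np.median(q0,0)
box=(px.max(2)<90)&(abs(T[...,1])<.0185)&(abs(T[...,0])<.06)&(T[...,2]<.03)&(T[...,2]>-.06)
Q=T[box]; p=np.array([-.15,0,c[0],c[1]])
for k in range(12):
    a=np.array([p[0],p[1],-1]);a/=np.linalg.norm(a)
    c0=np.array([p[2],p[3],c[2]])
    h=-(Q-c0)@a; rr=np.linalg.norm(np.cross(Q-c0,a),axis=1)
    q=Q[(h>.014)&(h<.042)&(abs(rr-.022)<.004)]
    def f(p):
        a=np.array([p[0],p[1],-1]);a/=np.linalg.norm(a)
        return np.linalg.norm(np.cross(q-[p[2],p[3],c[2]],a),axis=1)-.022
    p=least_squares(f,p,loss='soft_l1',f_scale=.0005).x
print('ring',len(q),np.degrees(np.arctan(p[:2])).round(1),'axis at lens height',p[2:].round(4),'rms',np.sqrt((f(p)**2).mean()).round(4))
E
python3 tilt2.py
```

```text
lens n 1737 centre [-0.0078  0.0009 -0.0483] axis [-0.156 -0.005 -0.988] tilt x,y deg [-8.9 -0.3]
ring 2840 [-8.3 -0.1] axis at lens height [-0.0098  0.0008] rms 0.0004
```

```bash
python3 -m inch '{"jaw":[-0.5,-0.5,-0.5,-0.5,-0.5,-0.5],"translation":[[0.006,0,0],[0.012,0,-0.001],[0.018,0,-0.002],[0.02,0,-0.002],[0.02,0,-0.002],[0.02,0,-0.002]],"spin":[0,0,0,0,0,0]}'
python3 t.py .5851 .0402 .3147 -17.5; python3 tilt2.py
```

```text
time: 5.32
tool_pos: [0.5932, 0.0376, 0.314]
tool_rot: [0.988, -0.152, -0.004, -0.0]
contact_force: [-8.9, 4.2, -1.3]
grip_width: 0.5
finger_force: 64.5
t 5.32 pos [0.5932 0.0376 0.314 ] yaw -17.53 tilt 0.45 F [-8.9  4.2 -1.3] grip 0.5 64.5
shift [-0.017  -0.0001 -0.0013] spin -0.0006
lens n 2137 centre [-0.0052  0.0008 -0.0493] axis [-0.003 -0.005 -1.   ] tilt x,y deg [-0.2 -0.3]
ring 2150 [0.4 0. ] axis at lens height [-0.0073  0.0008] rms 0.0003
```

```bash
python3 -m inch '{"jaw":[-0.5,-0.5,-0.5,-0.5,-0.5,-0.5,-0.5,-0.5,-0.5,-0.5],"translation":[[-0.01,0,-0.01],[-0.015,0,-0.04],[-0.015,0,-0.08],[-0.015,0,-0.12],[-0.01,0.03,-0.13],[0,0.07,-0.13],[0.01,0.12,-0.13],[0.02,0.17,-0.13],[0.03,0.22,-0.13],[0.04,0.27,-0.13]],"spin":[0,0,0,0,0,0,0,0,0,0]}' 60
python3 t.py .534 -.279 .2 -17.5
```

```text
time: 6.2
tool_pos: [0.573, -0.0992, 0.3803]
tool_rot: [0.988, -0.153, 0.0, 0.0]
contact_force: [0.4, 0.5, -2.0]
grip_width: 0.497
finger_force: 64.5
t 6.2 pos [ 0.573  -0.0992  0.3803] yaw -17.56 tilt 0.02 F [ 0.4  0.5 -2. ] grip 0.497 64.5
shift [0.0341 0.3664 0.3607] spin -0.0014
```

```bash
python3 -m inch '{"jaw":[-0.5,-0.5,-0.5,-0.5,-0.5,-0.5,-0.5,-0.5,-0.5,-0.5],"translation":[[0.01,0.05,0],[0.02,0.11,0.01],[0.03,0.17,0.03],[0.034,0.23,0.07],[0.034,0.29,0.12],[0.034,0.33,0.18],[0.034,0.36,0.24],[0.034,0.366,0.3],[0.034,0.366,0.34],[0.034,0.366,0.36]],"spin":[0,0,0,0,0,0,0,0,0,0]}'
python3 -m inch '{"jaw":[-0.5,-0.5,-0.5],"translation":[[0,0,0],[0,0,0],[0,0,0]],"spin":[0,0,0]}' >/dev/null
python3 t.py .534 -.279 .111 -17.5; python3 tilt2.py
python3 - <<'E'
from h import *
w=load('wrist');P=cloud(w);px=w['pixels'].astype(int); save(w,'pics/w5.png',None,1.5)
s=grab('scene'); save(s,'pics/s5.png',(150,60,330,240),3)
m=((px.min(2)>180)&(np.abs(P[...,2]-.03)<.006)).astype(np.uint8)
q=P[m>0]; print('lamp',m.sum(),q.min(0),q.max(0),np.median(q,0))
E
```

```text
time: 7.03
tool_pos: [0.5333, -0.2774, 0.1972]
tool_rot: [0.988, -0.153, -0.002, -0.001]
contact_force: [0.1, 1.5, -1.6]
grip_width: 0.503
finger_force: 64.5
t 7.28 pos [ 0.5349 -0.2777  0.202 ] yaw -17.54 tilt 0.18 F [ 0.2  0.2 -1. ] grip 0.504 64.5
shift [-0.0015  0.0028  0.1819] spin -0.0008
lens n 2104 centre [-0.0054  0.0008 -0.0493] axis [-0.015 -0.002 -1.   ] tilt x,y deg [-0.8 -0.1]
ring 2190 [-0.3 -0.1] axis at lens height [-0.0076  0.0008] rms 0.0003
lamp 16307 [ 0.48531688 -0.31961038  0.02761232] [0.7648636  0.0131332  0.03599999] [ 0.60806324 -0.10464886  0.03444582]
```

View pics/w5.png

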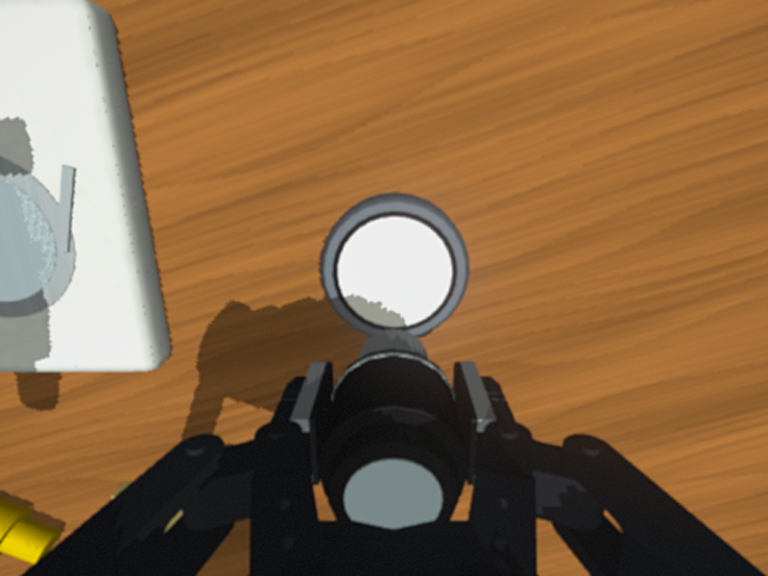

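View pics/s5.png

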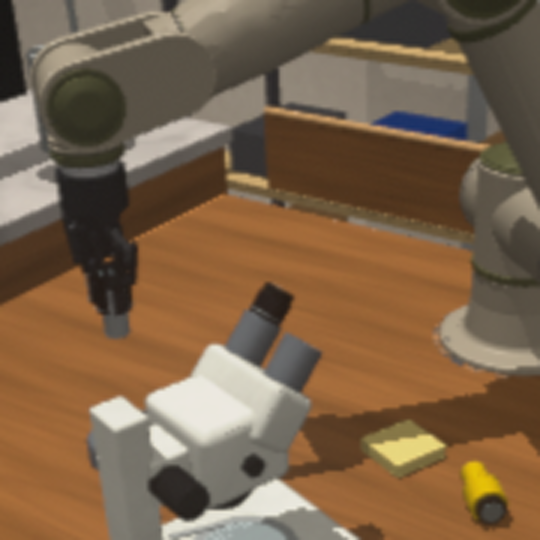

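```bash
python3 - <<'E'
from h import *
w=load('wrist');s=load('scene')
print('window',ray(w,395.5/1.5,271/1.5,.03),'rim',ray(w,395/1.5,265/1.5,.03))
o=sensors.get_obs();M=R.from_quat(o['tool_rot']).as_matrix()
A=o['tool_pos']+M@np.array([-.0068,.0008,0]);print('axis',A)
for v in(334,336,338,340):
  p=ray(s,150+118/3-.3,60+v/3-.3,0);c=s['origin'];d=p-c;t=((A-c)[:2]@d[:2])/(d[:2]@d[:2]);t2=t+0.0
  # near-side lower edge of the barrel, 15 mm towards the camera
  t-= .015/np.linalg.norm(d[:2]);print(v,'foot',c+d*t)
P=cloud(w);T=(P-o['tool_pos'])@M;px=w['pixels'].astype(int)
q=T[(abs(T[...,1])<.003)&(abs(T[...,0])<.04)&(T[...,2]<.06)&(T[...,2]>-.08)]
q=q[np.argsort(q[:,2])];
for z0 in np.arange(-.055,.06,.004):
  k=q[(q[:,2]>=z0)&(q[:,2]<z0+.004)]
  if len(k):print(round(z0*1e3),len(k),(np.median(k[:,0])*1e3).round(1),end=' | ')
E
```

```text
window [ 0.52798431 -0.27922792  0.03      ] rim [ 0.53244808 -0.28024624  0.03      ]
axis [ 0.52806006 -0.276329    0.20166105]
334 foot [ 0.53810054 -0.26518112  0.17562223]
336 foot [ 0.53832845 -0.26539463  0.17301621]
338 foot [ 0.53855694 -0.26560843  0.17040512]
340 foot [ 0.538786   -0.26582253  0.16778894]
-51 923 -0.8 | -47 86 10.5 | -43 150 11.1 | -39 135 14.1 | -35 72 14.6 | -31 65 14.6 | -27 62 14.7 | -23 49 14.6 | -19 53 14.6 | -15 44 14.7 | -11 48 15.0 | -7 25 14.7 | 9 20 7.9 | 13 33 7.7 | 17 24 7.9 | 21 26 7.9 | 25 23 7.9 | 29 7 7.5 |
```

```bash
python3 -m inch '{"jaw":[-0.5,-0.5,-0.5,-0.5,-0.5,-0.5,-0.5,-0.5,-0.5,-0.5],"translation":[[0.001,0.004,0.03],[0.001,0.004,0.07],[0.001,0.004,0.11],[0.001,0.004,0.145],[0.001,0.004,0.17],[0.001,0.004,0.182],[0.001,0.004,0.182],[0.001,0.004,0.182],[0.001,0.004,0.182],[0.001,0.004,0.182]],"spin":[0,0,0,0,0,0,0,0,0,0]}'
python3 t.py .5351 -.2797 .1105 -17.5; python3 tilt2.py
python3 - <<'E'
from h import *
w=load('wrist'); save(w,'pics/w6.png',None,1.5)
E
```

```text
time: 8.22
tool_pos: [0.5345, -0.2798, 0.1102]
tool_rot: [0.988, -0.153, 0.001, 0.0]
contact_force: [0.2, 0.4, -1.8]
grip_width: 0.5
finger_force: 64.5
t 8.22 pos [ 0.5345 -0.2798  0.1102] yaw -17.56 tilt 0.11 F [ 0.2  0.4 -1.8] grip 0.5 64.5
shift [ 0.0011 -0.0006 -0.0005] spin -0.0013
lens n 2058 centre [-0.0054  0.0009 -0.0495] axis [-0.014 -0.004 -1.   ] tilt x,y deg [-0.8 -0.3]
ring 2183 [-0.2 -0. ] axis at lens height [-0.0075  0.0009] rms 0.0003
```

View pics/w6.png

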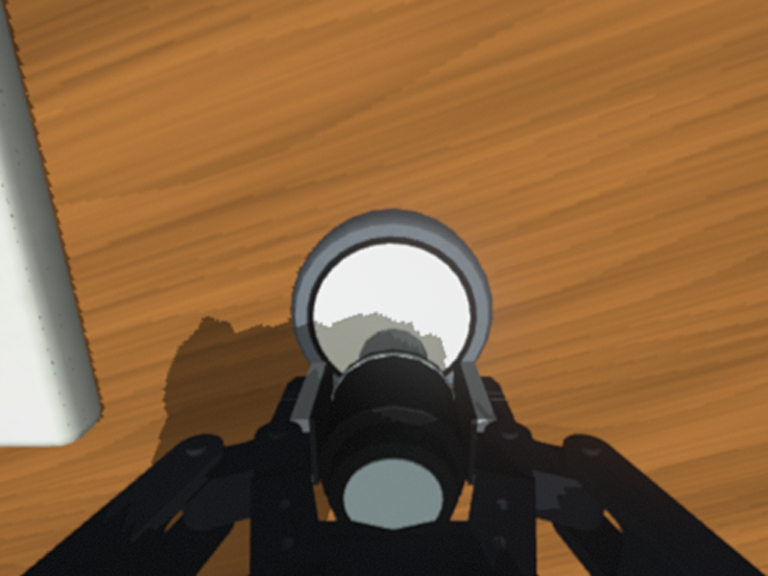

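```bash
python3 - <<'E'
from h import *
w=load('wrist');o=sensors.get_obs();M=R.from_quat(o['tool_rot']).as_matrix()
far=ray(w,391.5/1.5,241/1.5,.03);c=far-.042*np.r_[M[:2,0],0]
A=o['tool_pos']+M@np.array([-.0072,.0008,.0305]);e=np.linalg.norm((A-c)[:2]);print(c,A,e,np.abs(o['qd']).max())
if e<.005 and abs(A[2]-.08)<.004: print(workorder.hand_in())
E
```

```text
[ 0.52776317 -0.27828284  0.03      ] [ 0.52736947 -0.27834967  0.07953413] 0.0003993262726538807 0.0061217800380086555
the job is handed in; nothing more can be done
None
```

The job is handed in at about 8 s of the 32 s allowed: by my measurements the gripper holds the wide eyepiece within 1° of upright, its foot about 50 mm above the lamp window and under 1 mm off centre (camera calibration is good to about 2 mm), and the slim eyepiece, slide box, tumbler and note block were not touched.

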